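Release a capacitor from a gravity feeder

ROBOT

A 7-joint arm with a two-finger parallel gripper is mounted at the origin on the work surface. World frame = base frame: x ahead of the robot, y to its left, z up, the work surface at z = 0. Lengths are in m, angles in degrees, forces in N, time in s.
With the tool pointing down it reaches from about 0.4 to 0.875 m from the base axis. Payload 19.3 kg.
Tool frame: the origin (TCP) lies midway between the tips of the shut fingers; the grasp point (between the pads) lies 19 mm behind it; z points along the fingers, y is the line along which they close (so a half turn about z gives the same grasp; the last joint's range is limited). The gripper opens to 85 mm and grips with 20 to 120 N. Pads are 22 mm wide; open, the fingers measure 114 mm over their backs; the gripper's body (76 mm by 85 mm) begins 54 mm behind the grasp point. The pads swing forward as they close: fully open they stand 13 mm farther back than shut.
Start: joints at [60.607, 29.874, -2.08, 91.645, 1.215, 58.505, -6.463], TCP at [0.268, -0.565, 0.231] pointing down, gripper open.
Joint ranges: [-166.77, 166.77], [-17.47, 122.26], [-85.68, 81.53], [9.62, 139.38], [-72.42, 252.41], [9.2, 110.78], [-144.41, 144.41]. Speed limits (degrees/s): [108.29, 108.29, 136.94, 136.94, 172.46, 172.46, 172.46].

INTERFACE

Orientations are given as [roll, pitch, yaw] about the fixed x, y, z axes, in that order (R = Rz(yaw) Ry(pitch) Rx(roll)).
In Python, from station import r gives the robot as it stands. The module is installed in compiled form; this text tells all that it offers.
- The arm moves only by the shell command python3 -m creep 'ROWS'. ROWS is JSON, a list of rows, each an object with "jaw": the closure in counts, from 0 (fully open) to 255 (shut); "translation": the shift along the world's x, y, z in cm, a list of three; "turn": the turn, a rotation vector about the world's x, y, z in rad, a list of three. In form: [{"jaw": jaw, "translation": [dx, dy, dz], "turn": [ax, ay, az]}, ...]. A call has 1 to 8 rows; each row shifts and turns the commanded pose from where the row before left it; what a row does not reach is not made up. A row lasts 1/12 s, in which the tool goes at most 41.7 mm and 7.16 degrees, less where a joint would pass 70% of its speed; a pose out of reach is approached as far as the arm can. A call is refused whole if a number of a shift passes 4.17 or a number of a turn 0.125, either way. A call with a gripper value outside its range is refused whole. The fingers move at their own pace and stop on an object; the grip force is fixed at half the most. Time passes only in rows, so rows that do not move let the fingers close. It gives the time, the measured TCP pose, the force, the opening and the grip force at its end, in the units of the state.
- r.get_state(): the state, without advancing time (a new reading comes with each control period).
- r.read_camera(name): name is "side" or "top" or "wrist"; returns (picture, depth): 480x640x3 uint8, red, green, blue; 480x640 float32, m along the optical axis (not along the pixel's ray), 0 where there is no reading.
- r.calibration(name): a dict with "fx", "fy", "cx", "cy" (pixels), "k1" (the pictures are not rectified: a ray, as slopes to the right and down, at radius r is drawn at 1 + k1 r^2 times it, then the intrinsics apply), "R" (3x3) and "t" (3): a world point X has camera coordinates R X + t; the wrist camera has in their place "T_tool_cam" (4x4, takes a point from camera to tool coordinates, whose origin is the TCP and whose axes are the flange's). Camera axes: x right, y down, z forward; pixel columns grow to the right and rows downward; lengths in m; the calibration is good to about 2 mm. A picture is of the moment at which its call begins: read the wrist's pose just before it. calibration takes no time and is no camera call.
- r.finish_job(): hands the job in; it is judged then, once.
The state is a dict: "clock": time; "joints": joint angles; "qvel": joint speeds; "joint_torque": joint torques, N m; "ee_pos": TCP position; "orientation": TCP orientation; "ft_force": force on the tool from outside, world axes, zero at the start; "moment": the same for the moment, N m; "finger_gap": finger opening in m; "grasp_force": force on a finger pad.
Only numpy, scipy, OpenCV 4.12 (cv2) and the standard library are available. Lean on these libraries where they do the work, as an engineer would, in place of code of your own. Each camera call takes 0.05 s, during which the arm holds its last target. There are 200 camera calls.

TASK

Two gravity feeders stand on the assembly bench, each with one capacitor waiting behind its gate. With the fingertips, press down the pad of the rocking lever on the feeder that holds the larger capacitor and keep it down until that capacitor has rolled out into the tray, then let the lever come back up so the gate is shut again. Do not touch the capacitors or the gates, leave the other feeder shut with its capacitor in place, and do not disturb the things lying around.

Things in the scene. Friction and masses are not known exactly. Their poses are not given: they have to be found in the camera images.
- feeder_large: feeder of the larger capacitor (in either place). Origin: on the table under the lever's pivot; x points up the chute (away from the tray), y from the pivot to the press pad, z up; turned up to 0.2 rad. Chute along x at y=-62 mm, x=-55..85, 58 wide, sloping 12 degrees down to the tray, walls 24 high; floor 38 mm up at the gate (x=0). Pad at y=+85 mm.
- pivot_large (a point): the lever's pivot on feeder_large, 74 mm above the table, between two grey cheeks 82 mm high and 30 mm apart along the chute. The lever lies crosswise to the chute.
- tray_large (a point): middle of the tray of feeder_large, at floor height: open steel tray 86x86 mm, walls 34 mm high, below the chute's mouth on the robot's side; its floor slopes from 15 to 7 mm above the table.
- pad_large (a point): centre of the top of the press pad: level dark steel and rubber plate 44x44 mm, 8 mm thick, on the end of the larger capacitor's feeder's lever, 85 mm from the pivot, on the side away from the chute. 84 mm above the table at rest; at full stroke it has sunk to about 43 mm, tipped with the lever and shifted 5 mm towards the pivot. Bare table below it.
- rocker_large (a joint): rocking lever of the larger capacitor's feeder, rad: 0 = at rest, gate shut; grows as the pad is pressed down, stop at 0.48. A spring returns it to 0 when let go; the pad needs about 2 N to start and 6 to 7 N at the stop.
- gate_large (a point): gate of the larger capacitor's feeder: a dark steel plate 4x20x26 mm hanging from the other end of the rocking lever across the chute. The point is the middle of its lower edge, 8 mm above the chute floor when shut. It lets the larger capacitor pass when the lever is beyond about 0.37 rad.
- cap_large: the larger capacitor: black cylinder 28 mm in diameter and 46 mm long with an aluminium end, lying crosswise in the chute of its feeder against the up-slope side of the gate. Origin at its centre, y along its axis. Rolls down by itself, in about a second, once the gate is up.
- feeder_small: the other feeder, the same in shape and size, that holds the smaller capacitor. Same frame and dimensions as feeder_large.
- pad_small (a point): centre of the top of the press pad: level dark steel and rubber plate 44x44 mm, 8 mm thick, on the end of the smaller capacitor's feeder's lever, 85 mm from the pivot, on the side away from the chute. 84 mm above the table at rest; at full stroke it has sunk to about 43 mm, tipped with the lever and shifted 5 mm towards the pivot. Bare table below it.
- rocker_small (a joint): rocking lever of the smaller capacitor's feeder, rad: 0 = at rest, gate shut; grows as the pad is pressed down, stop at 0.48. A spring returns it to 0 when let go; the pad needs about 2 N to start and 6 to 7 N at the stop.
- gate_small (a point): gate of the smaller capacitor's feeder: a dark steel plate 4x20x26 mm hanging from the other end of the rocking lever across the chute. The point is the middle of its lower edge, 8 mm above the chute floor when shut. It lets the smaller capacitor pass when the lever is beyond about 0.17 rad.
- cap_small: the smaller capacitor: black cylinder 16 mm in diameter and 26 mm long with an aluminium end, lying crosswise in the chute of its feeder against the up-slope side of the gate. Origin at its centre, y along its axis. Rolls down by itself, in about a second, once the gate is up.
- relay: bystander: black relay 28x30x26 mm standing beside the larger capacitor's feeder, in front of its pad. Origin at its underside.
- terminal_block: bystander: green terminal block 14x45x18 mm beside the smaller capacitor's feeder, beyond its pad. Origin at its underside.
- heat_sink: bystander: finned aluminium heat sink 30x36x27 mm beside the smaller capacitor's feeder, in front of its pad. Origin at its underside.
- screwdriver: bystander: screwdriver 180 mm long lying on the left of the bench.
- solder_reel: bystander: grey reel 60 mm in diameter, 36 mm high, on the right of the bench. Origin at its underside.
Mind the look-alikes: they are no part of the job. Leave any purple look-alike of the cap_large alone.

How it is judged (in metres and radians):
On the way, in this order (a step that is already met when the one before it is completed fails the run):
1. the larger capacitor's lever is pressed down past half-way, lifting its gate (value of joint rocker_large above 0.26 rad), for 0.05 s.
2. the larger capacitor has rolled into its feeder's tray (x of cap_large in the frame of feeder_large between -0.137 and -0.06 m and y of cap_large in the frame of feeder_large between -0.105 and -0.019 m and z of cap_large in the frame of feeder_large between 0.01 and 0.034 m), for 0.2 s.
At the end, for the whole second after the job is handed in: the larger capacitor lies at rest (under 30 mm/s) in its feeder's tray, both levers are back up (within 0.04 rad of rest), and the smaller capacitor is still behind its gate, within 15 mm of where it was (all of step 2 and linear speed of cap_large below 0.03 m/s and value of joint each of rocker_large, rocker_small below 0.04 rad and distance of cap_small from where it was at the start of the episode below 0.015 m and x of cap_small in the frame of feeder_small above 0 m); the robot touches nothing.
It fails at once if the other feeder's lever is pressed (more than 0.12 rad) (value of joint rocker_small above 0.12 rad).
It fails at once if a capacitor is touched by the robot (over 0.5 N) (contact force between any of the arm, the fingers and cap_large above 0.5 N or contact force between any of the arm, the fingers and cap_small above 0.5 N).
It fails at once if a gate is touched by the robot (over 1 N) (contact force between any of the arm, the fingers and rocker_large_c3 above 1 N or contact force between any of the arm, the fingers and rocker_small_c3 above 1 N).
It fails at once if a capacitor is lifted out of its feeder (centre over 90 mm above the table) (height (world z) of any of cap_large, cap_small above 0.09 m).
It fails at once if a bystander is shifted by more than 20 mm or lifted (distance of any of relay, terminal_block, heat_sink, circuit_board, parts_bin, carton, screwdriver, solder_reel from where it was at the start of the episode above 0.02 m).
It also fails if it takes over 29 s, if anything falls off the work surface, if the arm or the gripper's body presses on something with over 40 N, if the wrist force passes 120 N, or if a joint passes its speed limit or range.

## Working session

There is one attempt and no reset: what is moved stays moved. The work goes in short steps, Python scripts to look and compute and a shell command to move; the robot and the scene stay as the last step left them, time stands still between calls to the robot, and variables do not carry over. Pictures are saved under pics/ and viewed, at most 10 in all, crops included, and the job is handed in when it is done.

```bash
mkdir -p pics; cat > h.py <<'E'
import numpy as np,cv2
from station import r
def world(name,u,v,d,c=None):
    c=r.calibration(name); K=np.array([[c['fx'],0,c['cx']],[0,c['fy'],c['cy']],[0,0,1]])
    p=cv2.undistortPoints(np.array([[[u,v]]],float),K,np.array([c['k1'],0,0,0,0]))[0,0]
    return np.array(c['R']).T@(np.array([p[0]*d,p[1]*d,d])-np.array(c['t']))
def on_plane(name,u,v,z):
    a=world(name,u,v,0.);b=world(name,u,v,1.)
    return a+(b-a)*(z-a[2])/(b[2]-a[2])
E
python3 - <<'E'
from h import *
for n in ('top','side'):
    p,d=r.read_camera(n); np.savez(f'{n}.npz',p=p,d=d); cv2.imwrite(f'pics/{n}.png',p[...,::-1])
print(r.get_state())
E
```

```text
{'clock': 0.1, 'joints': array([60.60966399, 29.90368736, -2.08221521, 91.66787768,  1.21677111,
       58.50367411, -6.46121351]), 'qvel': array([ 0.023734  , -0.02658053, -0.06655245, -0.03736277,  0.03641878,
       -0.00905346,  0.07762594]), 'joint_torque': array([ 3.38938495e-03, -9.28483486e+01,  1.98336639e+00, -3.70538342e+01,
        1.80629367e-02,  5.24597344e-03, -9.21087462e-05]), 'ee_pos': array([ 0.26762534, -0.5645037 ,  0.23082196]), 'orientation': array([-1.79947110e+02,  4.97767793e-03,  2.53710474e+01]), 'ft_force': array([ 0.19759019,  0.51428008, -0.11225344]), 'moment': array([-0.05887357, -0.05107504,  0.01938854]), 'grasp_force': 0.0, 'finger_gap': 0.08540491795293985}
```

View pics/top.png

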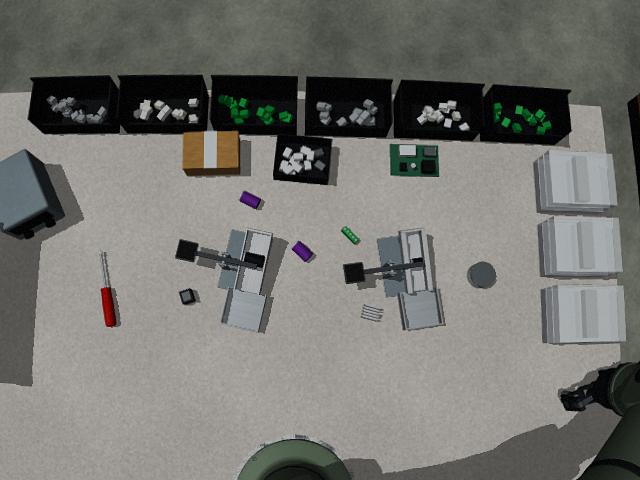

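View pics/side.png

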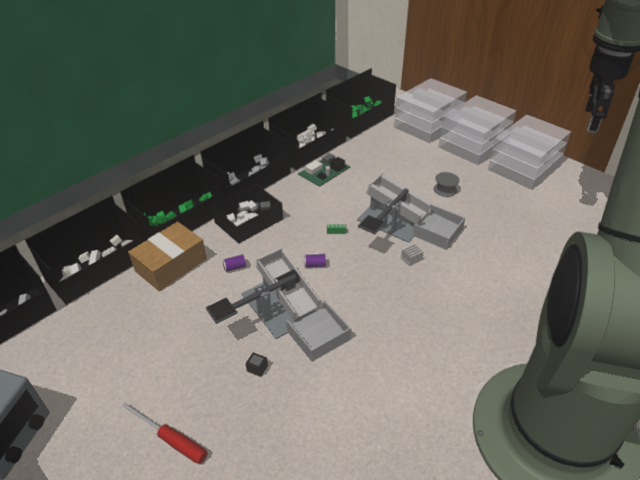

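The top view shows two feeders. The left one has its pad at about (187,251) with the relay in front at (188,296). The right one has its pad at about (354,272), with the heat sink at (371,313) and the terminal block at (350,235). The two purple cylinders at (250,200) and (303,251) are decoys. The relay makes the left feeder the likely large one, so I'll confirm with a crop and measure.

```bash
python3 - <<'E'
from h import *
z=np.load('top.npz');p,d=z['p'],z['d']
a=cv2.resize(p[222:342,160:280],(400,400),interpolation=cv2.INTER_CUBIC);b=cv2.resize(p[222:342,335:455],(400,400),interpolation=cv2.INTER_CUBIC)
cv2.imwrite('pics/crop.png',np.hstack([a,b])[...,::-1])
for nm,(u0,u1,v0,v1) in {'padL':(165,212,230,272),'padR':(335,378,252,292)}.items():
    m=(p.max(2)<60).astype(np.uint8); k=np.zeros_like(m);k[v0:v1,u0:u1]=m[v0:v1,u0:u1]
    k=cv2.morphologyEx(k,cv2.MORPH_OPEN,np.ones((11,11),np.uint8))
    c=max(cv2.findContours(k,0,1)[0],key=cv2.contourArea); rc=cv2.minAreaRect(c); (u,v)=rc[0]
    print(nm,rc,'plane',on_plane('top',u,v,.084).round(4),'depth',world('top',u,v,np.median(d[int(v)-3:int(v)+4,int(u)-3:int(u)+4])).round(4))
    cs=cv2.boxPoints(rc);print([on_plane('top',*q,.084)[:2].round(3).tolist() for q in cs])
for n,q in {'relay':(188,296,.026),'pivL':(229,260,.08),'pivR':(392,269,.08),'gateL':(255,262,.08),'gateR':(417,265,.08)}.items():
    print(n,on_plane('top',*q).round(3))
E
```

```text
padL ((187.0, 250.5), (17.0, 18.0), 90.0) plane [0.5503 0.2472 0.084 ] depth [0.5504 0.2472 0.0839]
[[0.569, 0.268], [0.57, 0.228], [0.532, 0.226], [0.531, 0.266]]
padR ((354.0, 273.0), (18.0, 18.0), 90.0) plane [ 0.507  -0.1218  0.084 ] depth [ 0.507  -0.1217  0.0844]
[[0.527, -0.102], [0.527, -0.142], [0.487, -0.142], [0.487, -0.102]]
relay [0.455 0.251 0.026]
pivL [0.532 0.154 0.08 ]
pivR [ 0.518 -0.207  0.08 ]
gateL [0.528 0.096 0.08 ]
gateR [ 0.528 -0.263  0.08 ]
```

View pics/crop.png

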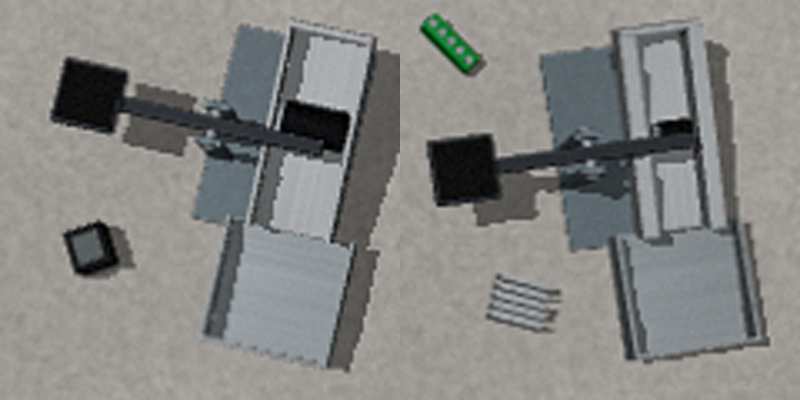

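The left crop's capacitor is large, filling the chute width, and the right one's is small. The relay beside the left feeder agrees. The target is the left pad at (0.550, 0.247, 0.084); depth and plane measurements match. I'll shut the fingers and travel there at height.

```bash
python3 -m creep '[{"jaw":255,"translation":[2,3,0],"turn":[0,0,0]},{"jaw":255,"translation":[2,3,0],"turn":[0,0,0]},{"jaw":255,"translation":[2,3,0],"turn":[0,0,0]},{"jaw":255,"translation":[2,3,0],"turn":[0,0,0]},{"jaw":255,"translation":[2,3,0],"turn":[0,0,0]},{"jaw":255,"translation":[2,3,0],"turn":[0,0,0]},{"jaw":255,"translation":[2,3,0],"turn":[0,0,0]},{"jaw":255,"translation":[2,3,0],"turn":[0,0,0]}]'
python3 -m creep '[{"jaw":255,"translation":[1.5,3.5,0],"turn":[0,0,0]},{"jaw":255,"translation":[1.5,3.5,0],"turn":[0,0,0]},{"jaw":255,"translation":[1.5,3.5,0],"turn":[0,0,0]},{"jaw":255,"translation":[1.5,3.5,0],"turn":[0,0,0]},{"jaw":255,"translation":[1.5,3.5,0],"turn":[0,0,0]},{"jaw":255,"translation":[1.5,3.5,0],"turn":[0,0,0]},{"jaw":255,"translation":[1.5,3.5,0],"turn":[0,0,0]},{"jaw":255,"translation":[1.5,3.5,0],"turn":[0,0,0]}]'
```

```text
clock: 0.77
ee_pos: [0.4283, -0.3231, 0.2312]
orientation: [-180.0, 0.0, 25.4]
ft_force: [1.1, -0.2, 0.1]
finger_gap: 0.0005
grasp_force: 0.0
clock: 1.43
ee_pos: [0.548, -0.0429, 0.2312]
orientation: [-180.0, 0.0, 25.4]
ft_force: [0.8, -1.0, 0.8]
finger_gap: 0.0002
grasp_force: 0.0
```

```bash
python3 -m creep '[{"jaw":255,"translation":[0,3.5,0],"turn":[0,0,0]},{"jaw":255,"translation":[0,3.5,0],"turn":[0,0,0]},{"jaw":255,"translation":[0,3.5,0],"turn":[0,0,0]},{"jaw":255,"translation":[0,3.5,0],"turn":[0,0,0]},{"jaw":255,"translation":[0,3.5,0],"turn":[0,0,0]},{"jaw":255,"translation":[0,3.5,0],"turn":[0,0,0]},{"jaw":255,"translation":[0,3.5,0],"turn":[0,0,0]},{"jaw":255,"translation":[0,3.5,0],"turn":[0,0,0]}]'
python3 -m creep '[{"jaw":255,"translation":[0.1,1.0,-2],"turn":[0,0,0]},{"jaw":255,"translation":[0,0,-2.5],"turn":[0,0,0]},{"jaw":255,"translation":[0,0,-2.5],"turn":[0,0,0]},{"jaw":255,"translation":[0,0,-2],"turn":[0,0,0]},{"jaw":255,"translation":[0,0,-1],"turn":[0,0,0]},{"jaw":255,"translation":[0,0,0],"turn":[0,0,0]},{"jaw":255,"translation":[0,0,0],"turn":[0,0,0]}]'
python3 - <<'E'
from h import *
for n in ('side','wrist'):
    p,d=r.read_camera(n)
    cv2.imwrite(f'pics/{n}2.png',p[...,::-1] if n=='wrist' else cv2.resize(p[200:380,150:390],(800,600))[...,::-1])
E
```

```text
clock: 2.1
ee_pos: [0.5473, 0.2369, 0.2311]
orientation: [180.0, 0.0, 25.4]
ft_force: [0.5, -0.8, 1.0]
finger_gap: -0.0003
grasp_force: 0.0
clock: 2.68
ee_pos: [0.5489, 0.2453, 0.1316]
orientation: [-180.0, 0.0, 25.4]
ft_force: [0.1, -0.2, 0.2]
finger_gap: 0.0001
grasp_force: 0.0
```

View pics/side2.png

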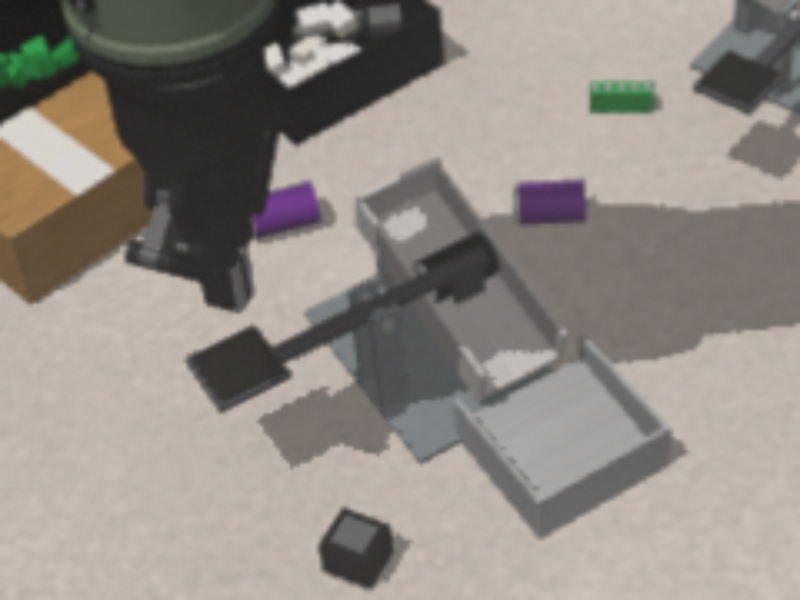

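View pics/wrist2.png

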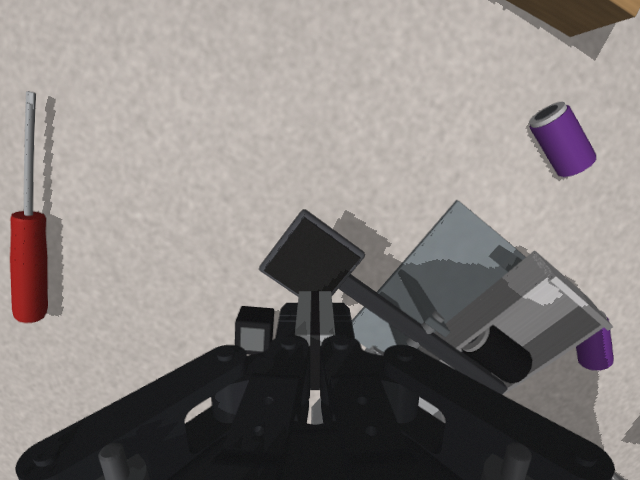

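The side view shows the closed fingers (230,300) right above the large feeder's pad (238,368). The wrist view shows the pad centred below the fingertips at (312,255), and the black capacitor behind its gate at (500,355). I'll press, watching the force.

```bash
python3 -m creep '[{"jaw":255,"translation":[0.1,0.1,-1.5],"turn":[0,0,0]},{"jaw":255,"translation":[0,0,-1.5],"turn":[0,0,0]},{"jaw":255,"translation":[0,0,-1],"turn":[0,0,0]},{"jaw":255,"translation":[0,0,-0.8],"turn":[0,0,0]},{"jaw":255,"translation":[0,0,-0.8],"turn":[0,0,0]},{"jaw":255,"translation":[0,0,0],"turn":[0,0,0]}]'
python3 -m creep '[{"jaw":255,"translation":[0,0,-0.6],"turn":[0,0,0]},{"jaw":255,"translation":[0,0,-0.6],"turn":[0,0,0]},{"jaw":255,"translation":[0,0,0],"turn":[0,0,0]}]'
python3 -m creep '[{"jaw":255,"translation":[0,0,-0.4],"turn":[0,0,0]},{"jaw":255,"translation":[0,0,-0.3],"turn":[0,0,0]},{"jaw":255,"translation":[0,0,0],"turn":[0,0,0]}]'
```

```text
clock: 3.28
ee_pos: [0.5498, 0.2466, 0.0746]
orientation: [-180.0, -0.0, 25.4]
ft_force: [1.6, 1.2, 4.2]
finger_gap: 0.0001
grasp_force: 1.5
clock: 3.53
ee_pos: [0.5498, 0.2461, 0.0628]
orientation: [180.0, 0.0, 25.4]
ft_force: [1.9, 0.1, 3.8]
finger_gap: -0.0001
grasp_force: 2.1
clock: 3.78
ee_pos: [0.55, 0.246, 0.0563]
orientation: [180.0, -0.0, 25.4]
ft_force: [1.0, -1.0, 5.5]
finger_gap: 0.0002
grasp_force: 2.3
```

```bash
python3 -m creep '[{"jaw":255,"translation":[0,0,-0.4],"turn":[0,0,0]},{"jaw":255,"translation":[0,0,-0.2],"turn":[0,0,0]},{"jaw":255,"translation":[0,0,0],"turn":[0,0,0]}]'
python3 -m creep '[{"jaw":255,"translation":[0,0,-0.2],"turn":[0,0,0]},{"jaw":255,"translation":[0,0,0],"turn":[0,0,0]},{"jaw":255,"translation":[0,0,0],"turn":[0,0,0]},{"jaw":255,"translation":[0,0,0],"turn":[0,0,0]},{"jaw":255,"translation":[0,0,0],"turn":[0,0,0]},{"jaw":255,"translation":[0,0,0],"turn":[0,0,0]},{"jaw":255,"translation":[0,0,0],"turn":[0,0,0]},{"jaw":255,"translation":[0,0,0],"turn":[0,0,0]}]'
python3 -m creep '[{"jaw":255,"translation":[0,0,0],"turn":[0,0,0]},{"jaw":255,"translation":[0,0,0],"turn":[0,0,0]},{"jaw":255,"translation":[0,0,0],"turn":[0,0,0]},{"jaw":255,"translation":[0,0,0],"turn":[0,0,0]},{"jaw":255,"translation":[0,0,0],"turn":[0,0,0]},{"jaw":255,"translation":[0,0,0],"turn":[0,0,0]},{"jaw":255,"translation":[0,0,0],"turn":[0,0,0]},{"jaw":255,"translation":[0,0,0],"turn":[0,0,0]}]'
python3 - <<'E'
from h import *
p,d=r.read_camera('side'); cv2.imwrite('pics/side3.png',cv2.resize(p[200:380,150:390],(800,600))[...,::-1])
E
```

```text
clock: 4.03
ee_pos: [0.5502, 0.2461, 0.0506]
orientation: [180.0, -0.0, 25.4]
ft_force: [0.9, -1.0, 6.8]
finger_gap: 0.0
grasp_force: 2.8
clock: 4.7
ee_pos: [0.5503, 0.2463, 0.049]
orientation: [180.0, -0.1, 25.4]
ft_force: [0.7, -0.7, 5.7]
finger_gap: 0.0003
grasp_force: 2.9
clock: 5.37
ee_pos: [0.5503, 0.2463, 0.049]
orientation: [180.0, -0.1, 25.4]
ft_force: [0.2, -1.2, 6.8]
finger_gap: 0.0002
grasp_force: 2.9
```

View pics/side3.png

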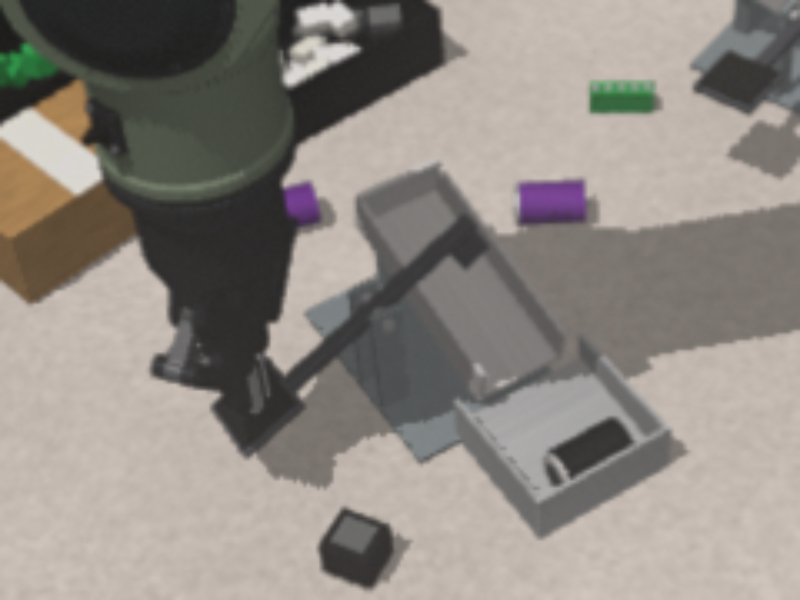

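The pad is down under the fingers (255,400), the gate is up (470,250), and the large capacitor lies in the tray at (590,450). Now I'll let the lever come up gently and retreat upward.

```bash
python3 -m creep '[{"jaw":255,"translation":[0,0,0],"turn":[0,0,0]},{"jaw":255,"translation":[0,0,0.6],"turn":[0,0,0]},{"jaw":255,"translation":[0,0,0.8],"turn":[0,0,0]},{"jaw":255,"translation":[0,0,0.8],"turn":[0,0,0]},{"jaw":255,"translation":[0,0,0.8],"turn":[0,0,0]},{"jaw":255,"translation":[0,0,0.8],"turn":[0,0,0]},{"jaw":255,"translation":[0,0,1],"turn":[0,0,0]},{"jaw":255,"translation":[0,0,1.5],"turn":[0,0,0]}]'
python3 -m creep '[{"jaw":255,"translation":[0,0,2],"turn":[0,0,0]},{"jaw":255,"translation":[0,0,2.5],"turn":[0,0,0]},{"jaw":255,"translation":[0,0,2.5],"turn":[0,0,0]},{"jaw":255,"translation":[0,0,2],"turn":[0,0,0]},{"jaw":255,"translation":[0,0,0],"turn":[0,0,0]},{"jaw":255,"translation":[0,0,0],"turn":[0,0,0]},{"jaw":255,"translation":[0,0,0],"turn":[0,0,0]},{"jaw":255,"translation":[0,0,0],"turn":[0,0,0]}]'
python3 - <<'E'
from h import *
p,d=r.read_camera('side'); cv2.imwrite('pics/side4.png',cv2.resize(p[200:380,150:390],(800,600))[...,::-1])
E
```

```text
clock: 6.08
ee_pos: [0.5491, 0.2455, 0.1114]
orientation: [180.0, 0.1, 25.4]
ft_force: [0.2, -0.3, 0.5]
finger_gap: 0.0003
grasp_force: 0.0
clock: 6.75
ee_pos: [0.5493, 0.2459, 0.2005]
orientation: [180.0, 0.1, 25.4]
ft_force: [-0.1, 0.4, -0.4]
finger_gap: -0.0
grasp_force: 0.0
```

View pics/side4.png

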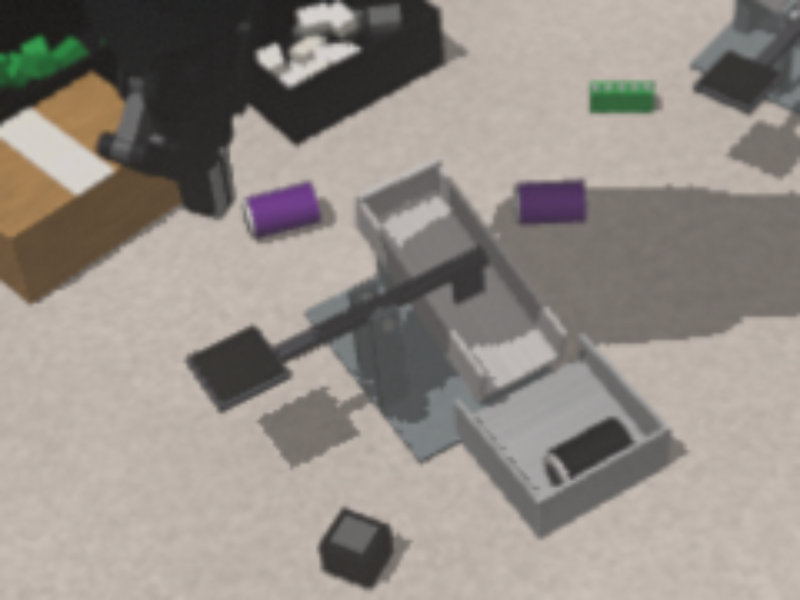

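The lever is back at rest (pad at (238,368), as at the start) and the gate is shut at (468,280). The capacitor rests in the tray at (590,450), and the fingers are clear.

```bash
python3 -c "
from station import r
print(r.finish_job())"
```

```text
the job is handed in; nothing more can be done
None
```

I pressed the left (larger-capacitor) feeder's lever, its capacitor rolled into the tray, the lever came back up with the gate shut, and I handed the job in at about 7 s; no verdict was returned.

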